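Pin a shoe sole in the resoling jig: toe, heel, middle

ROBOT

A 7-joint arm with a two-finger parallel gripper is mounted at the origin on the work surface. World frame = base frame: x ahead of the robot, y to its left, z up, the work surface at z = 0. Lengths are in m, angles in rad, forces in N, time in s.
With the tool pointing down it reaches from about 0.425 to 0.925 m from the base axis. Payload 6.8 kg.
Tool frame: the origin (TCP) lies on the mounting face of the last link; the fingertips stand env.tip_reach ahead of it and the grasp point (between the pads) lies 163 mm ahead of it (env.tip_reach is the distance from the TCP to the fingertips, in m); z points along the fingers, y is the direction in which the jaws open and shut (so a half turn about z gives the same grasp; the last joint's range is limited). The gripper opens to 88 mm and grips with 3 to 60 N. Pads are 20 mm wide; open, the fingers measure 115 mm over their backs; the gripper's body (75 mm by 178 mm) begins 61 mm behind the grasp point.
Start: joints at [1.079, 0.477, 0.022, 1.555, -0.011, 1.109, -0.083], TCP at [0.253, -0.626, 0.405] pointing down, gripper open.
Joint ranges: [-2.96, 2.96], [-0.34, 2.1], [-1.41, 1.46], [0.24, 2.44], [-1.37, 4.51], [0.17, 1.92], [-2.96, 2.96]. Speed limits (rad/s): [2.39, 2.39, 3.14, 3.14, 3.14, 3.14, 3.14].

INTERFACE

Orientations are given as a unit quaternion [w, x, y, z].
In Python, from plant import sensors, imaging, ticket, env gives the robot as it stands.
- The arm moves only by the tool servo_tool, never from a script. Its argument "moves" is a list of rows, each a list of 3 entries, a list of its own where there are three numbers: the gripper's target within -1 to 1 (fully open at 1, half-way at 0, shut at -1), then the shift along the tool's x, y, z in cm, then the turn about the tool's z in degrees. A call has 1 to 20 rows; each row is the pose to reach, as a shift and turn from the pose measured when the call began, along the tool's axes at that moment; what a row does not reach only later rows make up. A row lasts 1/8 s, in which the tool goes at most 62.5 mm and 10.7 degrees, less where a joint would pass 70% of its speed; a pose out of reach is approached as far as the arm can. A call with a gripper value outside its range is refused whole. The fingers move at their own pace and stop on an object; "grip_force" is the grip in N (left out, the last holds). Time passes only in rows, so rows that repeat a pose let the fingers close. It gives the time, the measured TCP pose, the force and the opening at its end, in the units of the state.
- sensors.get_obs(): the state, without advancing time (a new reading comes with each control period).
- imaging.read_camera(name): name is "scene" or "top" or "wrist"; returns a dict with "img" (480x640x3 uint8, blue, green, red), "camera_matrix" (3x3 intrinsics, pixels), "k1" (the pictures are not rectified: a ray, as slopes to the right and down, at radius r is drawn at 1 + k1 r^2 times it, then the intrinsics apply), "rvec" (rotation vector, rad) and "tvec" (3), from world to camera coordinates, as OpenCV has them; the wrist camera has in their place "T_tool_cam" (4x4, takes a point from camera to tool coordinates, whose origin is the TCP and whose axes are the flange's). Camera axes: x right, y down, z forward; pixel columns grow to the right and rows downward; lengths in m; the calibration is good to about 2 mm. A picture is of the moment at which its call begins: read the wrist's pose just before it. There is no depth.
- ticket.sign_off(): hands the job in, once; it reports no verdict.
The state is a dict: "t": time; "joints": joint angles; "qvel": joint speeds; "joint_torque": joint torques, N m; "position": TCP position; "eef_rot": TCP orientation; "ft_force": force on the tool from outside, world axes, zero at the start; "torque": the same for the moment, N m; "width": opening from 0.0 (shut) to 1.0 (fully open).
Only numpy, scipy, OpenCV 4.12 (cv2) and the standard library are available. Lean on these libraries where they do the work, as an engineer would, in place of code of your own. Each camera call takes 0.05 s, during which the arm holds its last target.

TASK

A shoe sole lies in the resoling jig under three raised hold-down pins. With light fingertip pushes on top of their knobs, press the pins down until their feet rest on the sole: first the pin at the broad toe end, then the one at the narrow heel end, and last the one in the middle. Grasp nothing, do not lift or shift the jig or the sole, leave the things around it where they are, and finish clear of everything.

Things in the scene. Friction and masses are not known exactly. Their poses are not given: they have to be found in the camera images.
- jig: the loose resoling jig (0.9 kg): plywood board 320 x 150 x 18 mm flat on the bench, with an aluminium bar (22 mm wide, top 46 mm above the bench) running lengthways over the sole on a small block at each end, carrying the three pins. Origin at the centre of the board's underside; x runs along the bar towards the toe end, z up. It may lie at any yaw
- sole: the dark rubber shoe sole, 258 mm long, 8 mm thick, lying loose on the jig's board under the bar: rounded forefoot 92 mm broad at the toe end (+x), 62 mm at the heel end (-x). Origin on its underside near the middle of its length, x towards the toe, z up; its top is 26 mm above the bench
- pin_toe (a joint): how far the toe hold-down pin (at jig x = +85 mm) is pressed straight down: 0 raised, 0 to 2 mm at the start, 10 mm when its foot meets the sole, 18 mm at its rigid stop. Slides with about 3 N of friction and stays where left. The foot is sprung: past 10 mm the push grows by 1.5 N per mm (9 N at 14 mm); let go, the pin settles at 10 to 12 mm, foot on the sole
- pin_heel (a joint): how far the heel hold-down pin (at jig x = -85 mm) is pressed straight down: 0 raised, 0 to 2 mm at the start, 10 mm when its foot meets the sole, 18 mm at its rigid stop. Slides with about 3 N of friction and stays where left. The foot is sprung: past 10 mm the push grows by 1.5 N per mm (9 N at 14 mm); let go, the pin settles at 10 to 12 mm, foot on the sole
- pin_middle (a joint): how far the middle hold-down pin (at jig x = +0 mm) is pressed straight down: 0 raised, 0 to 2 mm at the start, 10 mm when its foot meets the sole, 18 mm at its rigid stop. Slides with about 3 N of friction and stays where left. The foot is sprung: past 10 mm the push grows by 1.5 N per mm (9 N at 14 mm); let go, the pin settles at 10 to 12 mm, foot on the sole
- pin_toe_top (a point): centre of the flat top of the toe pin's round black knob (26 mm diameter, 9 mm high, on an upright steel stem with a 14 mm rubber foot); 79 mm above the bench when the pin is at 0, 69 mm when its foot just meets the sole, 61 mm at the rigid stop. Its axes are those of the jig
- pin_heel_top (a point): centre of the flat top of the heel pin's round black knob (26 mm diameter, 9 mm high, on an upright steel stem with a 14 mm rubber foot); 79 mm above the bench when the pin is at 0, 69 mm when its foot just meets the sole, 61 mm at the rigid stop. Its axes are those of the jig
- pin_middle_top (a point): centre of the flat top of the middle pin's round black knob (26 mm diameter, 9 mm high, on an upright steel stem with a 14 mm rubber foot); 79 mm above the bench when the pin is at 0, 69 mm when its foot just meets the sole, 61 mm at the rigid stop. Its axes are those of the jig
- jar: amber glass jar with a blue cap, 56 mm diameter, 75 mm high, loose, standing beside the jig; to be left alone. Origin at the centre of its underside
- cup: small white measuring cup, 60 mm across the rim, 60 mm high, loose, standing beside the jig; to be left alone. Origin at the centre of its underside
- bottle: white plastic bottle, 90 mm diameter, 210 mm high, loose, standing to the left of the jig; to be left alone. Origin at the centre of its underside
- brush: hand brush lying on the bench to the right of the jig, loose; to be left alone. Origin on its underside

How it is judged:
By the outcome, as a careful person would: the job done as asked, in the order asked, and still so for the second after the job is handed in, with the robot touching nothing.
It also fails if it takes over 45 s, if anything falls off the work surface, if the arm or the gripper's body presses on something with over 40 N, if the wrist force passes 120 N, or if a joint passes its speed limit or range.

## Working session

There is one attempt and no reset: what is moved stays moved. The work goes in short steps, Python scripts to look and compute and a tool call to move; the robot and the scene stay as the last step left them, time stands still between calls to the robot, and variables do not carry over. Pictures are saved under pics/ and viewed, and the job is handed in when it is done.

Besides the shell and the picture viewer there is one more tool, called as name([rows], argument=value, ...), one row to a line, values as JSON. servo_tool: Moves the arm, as the interface text tells. Its arguments: {"type":"object","properties":{"moves":{"type":"array","items":{"type":"array"}},"grip_force":{"type":"number"}},"required":["moves"]}

```bash
ls; mkdir -p pics; python3 - <<'E'
from plant import sensors, imaging, ticket, env
import cv2
print(env.tip_reach)
o=sensors.get_obs();print({k:o[k] for k in('t','position','eef_rot','ft_force','width')})
for n in("scene","top","wrist"):
    r=imaging.read_camera(n);cv2.imwrite(f"pics/{n}0.png",r["img"])
    print(n,{k:r[k] for k in r if k!="img"})
E
```

```text
pics
0.182
{'t': 0.0, 'position': array([ 0.25268056, -0.62563703,  0.40368628]), 'eef_rot': array([-8.75118680e-04,  9.81636004e-01,  1.90761459e-01, -2.35778415e-04]), 'ft_force': array([ 0.68894225, -0.33446662,  0.20456209]), 'width': 1.006542176083454}
scene {'camera_matrix': array([[548.96637235,   0.        , 317.18129312],
       [  0.        , 548.96637235, 233.79332822],
       [  0.        ,   0.        ,   1.        ]]), 'k1': -0.13664134623017685, 'rvec': array([ 1.81117146,  1.69827666, -0.70139637]), 'tvec': array([-0.01331187, -0.3147023 ,  1.89633321])}
top {'camera_matrix': array([[600.48911793,   0.        , 324.61301252],
       [  0.        , 600.48911793, 235.33133575],
       [  0.        ,   0.        ,   1.        ]]), 'k1': 0.030343958237965814, 'rvec': array([ 2.18494754, -2.21992882,  0.08948237]), 'tvec': array([-0.01377685,  0.54078343,  1.34437227])}
wrist {'camera_matrix': array([[364.94600306,   0.        , 317.33010855],
       [  0.        , 364.94600306, 235.97675023],
       [  0.        ,   0.        ,   1.        ]]), 'k1': -0.05465977587443399, 'T_tool_cam': array([[-5.59663849e-04, -9.54821138e-01, -2.97180552e-01,
         8.39673248e-02],
       [ 9.99999499e-01, -2.87751754e-04, -9.58717211e-04,
        -4.22101476e-04],
       [ 8.29889234e-04, -2.97180940e-01,  9.54820821e-01,
         1.91457766e-02],
       [ 0.00000000e+00,  0.00000000e+00,  0.00000000e+00,
         1.00000000e+00]])}
```

View pics/top0.png

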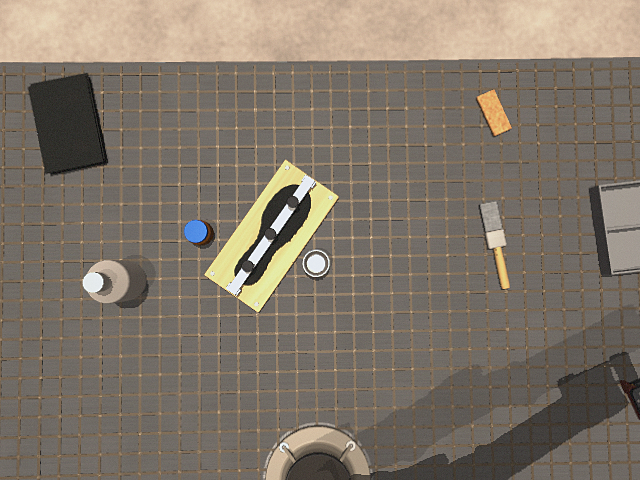

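View pics/scene0.png

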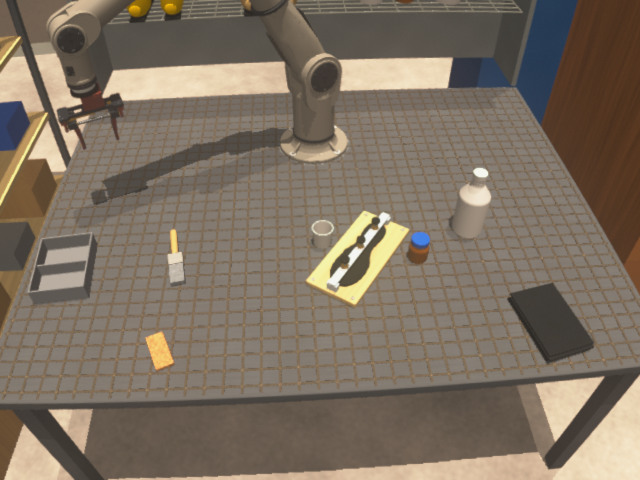

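View pics/wrist0.png

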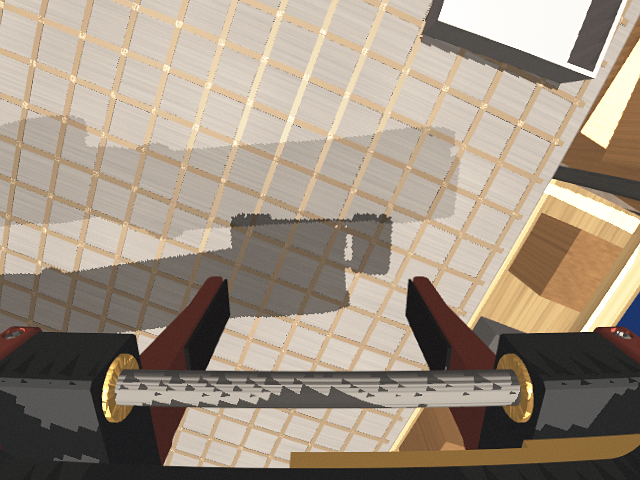

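The top view shows the jig around (271,235). The broad toe end is at the upper right, with its knob near (292,202). The middle knob is near (270,234) and the heel knob near (247,267). The jar is at (196,231) and the cup at (316,263). Next I'll measure these.

```bash
cat > h.py <<'E'
import numpy as np, cv2
from plant import sensors, imaging, ticket, env
from scipy.spatial.transform import Rotation as R
def rays(r,px,pose=None):
    px=np.asarray(px,float).reshape(-1,1,2)
    d=np.array([r["k1"],0,0,0,0.])
    u=cv2.undistortPoints(px,r["camera_matrix"],d).reshape(-1,2)
    v=np.c_[u,np.ones(len(u))]
    if "rvec" in r:
        M=cv2.Rodrigues(r["rvec"])[0]; return -M.T@r["tvec"], v@M
    T=r["T_tool_cam"]; q=pose["eef_rot"]; W=R.from_quat([q[1],q[2],q[3],q[0]]).as_matrix()
    return pose["position"]+W@T[:3,3], v@(W@T[:3,:3]).T
def onz(r,px,z,pose=None):
    c,v=rays(r,px,pose); return c+v*((z-c[2])/v[:,2])[:,None]
E
python3 - <<'E'
from h import *
r=imaging.read_camera("top");im=r["img"]
cv2.imwrite("pics/topz.png",cv2.resize(im[140:330,170:360],None,fx=3.15,fy=3.15,interpolation=cv2.INTER_CUBIC))
hsv=cv2.cvtColor(im,cv2.COLOR_BGR2HSV)
m=cv2.inRange(hsv,(22,60,120),(35,255,255));m[:140]=0;m[330:]=0;m[:,:170]=0;m[:,360:]=0
c=max(cv2.findContours(cv2.morphologyEx(m,cv2.MORPH_CLOSE,np.ones((5,5))),0,1)[0],key=cv2.contourArea)
b=cv2.boxPoints(cv2.minAreaRect(c));print(b)
P=onz(r,b,.018);print(P.round(4),[np.linalg.norm(P[i]-P[i-1]).round(4) for i in range(4)],P.mean(0))
K=onz(r,[(292,202),(270,234),(247,267)],.078);print(K)
print(onz(r,[(196,231)],.075),onz(r,[(316,263)],.06))
E
```

```text
[[203.87817 274.30713]
 [284.61496 159.12267]
 [306.3546  174.36075]
 [225.61783 289.54523]]
[[0.457  0.2497 0.018 ]
 [0.7154 0.0658 0.018 ]
 [0.6799 0.0169 0.018 ]
 [0.4221 0.2015 0.018 ]] [np.float64(0.0595), np.float64(0.3171), np.float64(0.0604), np.float64(0.317)] [0.56860312 0.13346294 0.018     ]
[[0.61026701 0.04852786 0.078     ]
 [0.54154286 0.09686582 0.078     ]
 [0.47127446 0.14693471 0.078     ]]
[[0.55061696 0.25602565 0.075     ]] [[ 0.47764619 -0.0015225   0.06      ]]
```

View pics/topz.png

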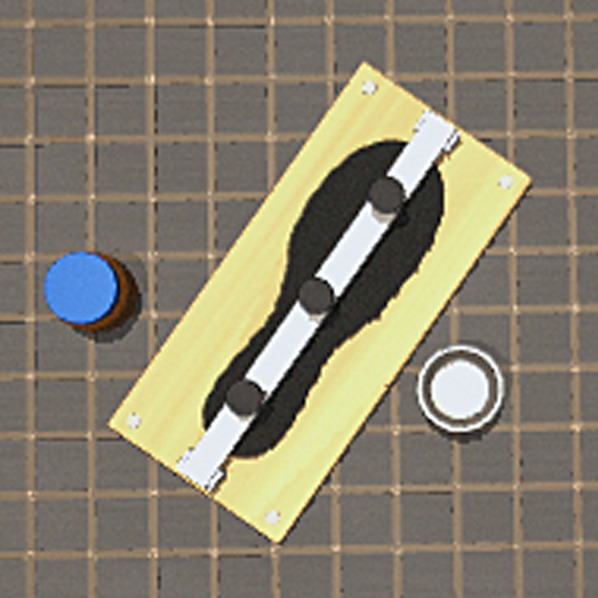

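servo_tool([
  [-1,[58,-49,0],0],
  [-1,[58,-49,0],0],
  [-1,[58,-49,0],0],
  [-1,[58,-49,0],0],
  [-1,[58,-49,0],0],
  [-1,[58,-49,0],0],
  [-1,[58,-49,0],0],
  [-1,[58,-49,0],0],
  [-1,[58,-49,0],0],
  [-1,[58,-49,0],0],
  [-1,[58,-49,0],0],
  [-1,[58,-49,0],0],
  [-1,[58,-49,0],0],
  [-1,[58,-49,0],0],
  [-1,[58,-49,0],0],
  [-1,[58,-49,0],0],
])

```text
t: 2.2
position: [0.6067, 0.0438, 0.4046]
eef_rot: [-0.0, 0.982, 0.189, -0.0]
ft_force: [0.3, 0.2, 0.1]
width: 0.005
```

```bash
python3 - <<'E'
from h import *
o=sensors.get_obs();print({k:o[k] for k in('t','position','eef_rot','ft_force','width','joints')})
r=imaging.read_camera("wrist");cv2.imwrite("pics/w1.png",r["img"])
r=imaging.read_camera("top");cv2.imwrite("pics/t1.png",r["img"])
E
```

```text
{'t': 2.2, 'position': array([0.60669953, 0.04380589, 0.4046388 ]), 'eef_rot': array([-1.11020430e-04,  9.81913431e-01,  1.89330204e-01, -2.74749138e-04]), 'ft_force': array([0.31679547, 0.15790359, 0.10461782]), 'width': 0.0045585139466331305, 'joints': array([ 0.06774438,  0.38801983, -0.3157628 ,  1.70420168,  0.13398692,
        1.07114873, -1.48031231])}
```

View pics/w1.png

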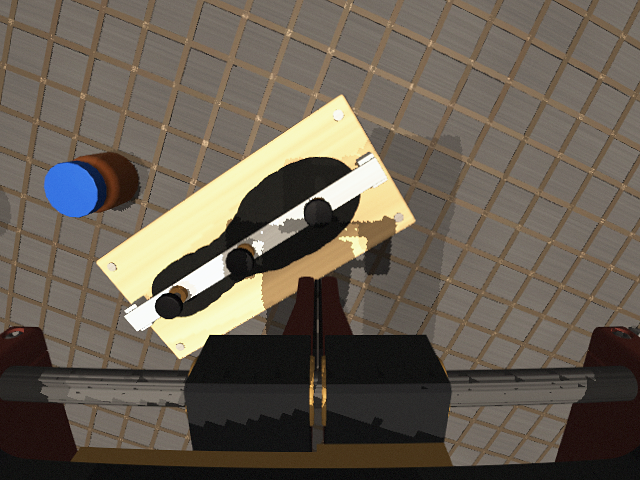

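The wrist view shows the knobs at about (317,212) for the toe, (240,263) for the middle and (169,306) for the heel. I'll refine these with a zoom and ray casts.

```bash
python3 - <<'E'
from h import *
im=cv2.imread("pics/w1.png")
g=im.astype(float)*1
g=np.clip(255*(im/255.)**.45,0,255).astype('uint8')
t=[g[y-22:y+22,x-22:x+22] for x,y in((317,212),(240,263),(169,306))]
cv2.imwrite("pics/w1z.png",cv2.resize(np.hstack(t),None,fx=6,fy=6,interpolation=cv2.INTER_CUBIC))
o=sensors.get_obs();r=imaging.read_camera("wrist")
print(onz(r,[(317,212),(240,263),(169,306)],.078,o))
E
```

```text
[[0.61554773 0.04931487 0.078     ]
 [0.54556098 0.09645658 0.078     ]
 [0.47821308 0.14588453 0.078     ]]
```

View pics/w1z.png

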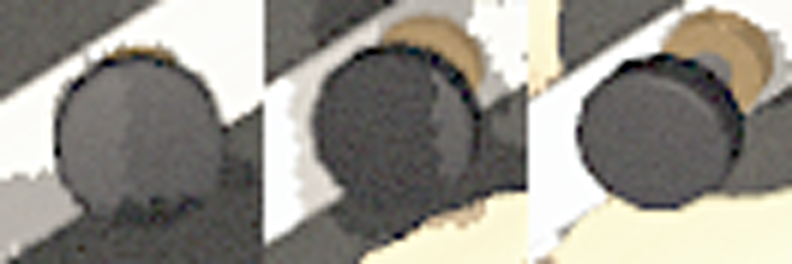

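```bash
python3 - <<'E'
from h import *
o=sensors.get_obs();r=imaging.read_camera("wrist")
a=onz(r,[(318,212),(239.3,262.3),(167.8,306.8)],.078,o)
t=imaging.read_camera("top")
b=onz(t,[(292.5,201.6),(270.6,233.1),(247.4,265.7)],.078)
print(a,b,(b-a)*1e3)
for p in(a,b):print(np.linalg.norm(p[0]-p[1]),np.linalg.norm(p[1]-p[2]))
m=(a+b)/2
# fit: collinear at +-85
c=m.mean(0);d=m[0]-m[2];d/=np.linalg.norm(d);f=np.array([c+.085*d,c,c-.085*d]);print(f,np.degrees(np.arctan2(d[1],d[0])))
q=o["eef_rot"];W=R.from_quat([q[1],q[2],q[3],q[0]]).as_matrix()
tip=o["position"]+W@[0,0,env.tip_reach];print(tip)
P=np.vstack([tip,f])
for i in range(3):print(((P[i+1]-P[i])@W*100).round(2))
E
```

```text
[[0.61593305 0.04886366 0.078     ]
 [0.54601436 0.0975904  0.078     ]
 [0.47695834 0.14705883 0.078     ]] [[0.61112273 0.04743422 0.078     ]
 [0.54346883 0.09555238 0.078     ]
 [0.47404874 0.1460547  0.078     ]] [[-4.81032570e+00 -1.42943982e+00  5.55111512e-14]
 [-2.54552877e+00 -2.03802624e+00  5.55111512e-14]
 [-2.90960377e+00 -1.00413256e+00  5.55111512e-14]]
0.08522276584755412 0.08494620828677037
0.08302052360573223 0.08584656727707365
[[0.61380125 0.04774723 0.078     ]
 [0.54459101 0.09709236 0.078     ]
 [0.47538076 0.1464375  0.078     ]] -35.48789762511932
[0.6067894  0.0449176  0.22272045]
[7.600e-01 1.000e-02 1.447e+01]
[-4.58 -7.16  0.01]
[-4.58 -7.16  0.01]
```

servo_tool([
  [-1,[0.8,0,6],0],
  [-1,[0.8,0,11],0],
  [-1,[0.8,0,12.5],0],
  [-1,[0.8,0,12.5],0],
  [-1,[0.8,0,12.5],0],
  [-1,[0.8,0,12.5],0],
])

```text
t: 3.2
position: [0.615, 0.0485, 0.2817]
eef_rot: [-0.0, 0.982, 0.19, 0.002]
ft_force: [0.5, -0.2, 0.3]
width: 0.006
```

```bash
cat > look.py <<'E'
import sys
from h import *
o=sensors.get_obs()
r=imaging.read_camera("wrist");s=imaging.read_camera("scene");t=imaging.read_camera("top")
q=o["eef_rot"];W=R.from_quat([q[1],q[2],q[3],q[0]]).as_matrix()
tip=o["position"]+W@[0,0,env.tip_reach];print("tip",tip.round(4),"F",o["ft_force"].round(2),"t",o["t"],"x",W[:,0].round(3))
f=np.array([[.6138,.0477,.078],[.5446,.0971,.078],[.4754,.1464,.078]])
print(((f-tip)@W*100).round(2))
a=r["img"][200:440,200:520]; b=cv2.resize(s["img"][200:320,290:450],None,fx=2,fy=2,interpolation=cv2.INTER_CUBIC)
cv2.imwrite(f"pics/{sys.argv[1]}.png",cv2.resize(np.hstack([a,b]),None,fx=1.25,fy=1.25))
E
python3 look.py a1
```

```text
tip [0.6155 0.0488 0.0997] F [ 0.46 -0.22  0.31] t 3.2 x [0.928 0.374 0.003]
[[ -0.21   0.03   2.17]
 [ -4.78  -7.13   2.15]
 [ -9.36 -14.29   2.14]]
```

View pics/a1.png

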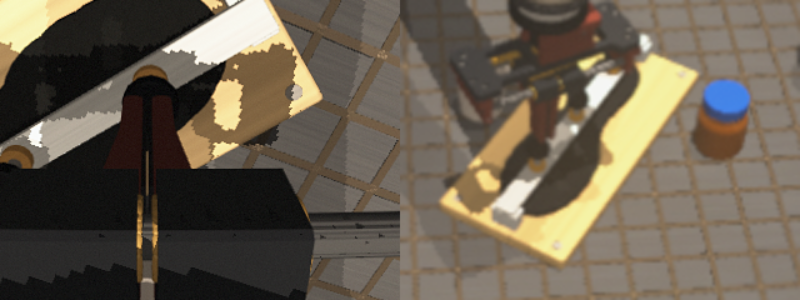

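The fingertips are centred over the toe knob. I'll start the press slowly.

servo_tool([
  [-1,[-0.1,0,1],0],
  [-1,[-0.1,0,1.6],0],
  [-1,[-0.1,0,2.0],0],
  [-1,[-0.1,0,2.3],0],
  [-1,[-0.1,0,2.6],0],
  [-1,[-0.1,0,2.9],0],
  [-1,[-0.1,0,2.9],0],
  [-1,[-0.1,0,2.9],0],
])

```text
t: 4.35
position: [0.6139, 0.0481, 0.2517]
eef_rot: [-0.0, 0.982, 0.19, 0.001]
ft_force: [0.2, -0.2, 0.4]
width: 0.004
```

```bash
python3 look.py a2
```

```text
tip [0.6142 0.0484 0.0697] F [ 0.2  -0.21  0.38] t 4.35 x [0.928 0.374 0.002]
[[ -0.06   0.04  -0.83]
 [ -4.63  -7.12  -0.84]
 [ -9.21 -14.28  -0.84]]
```

View pics/a2.png

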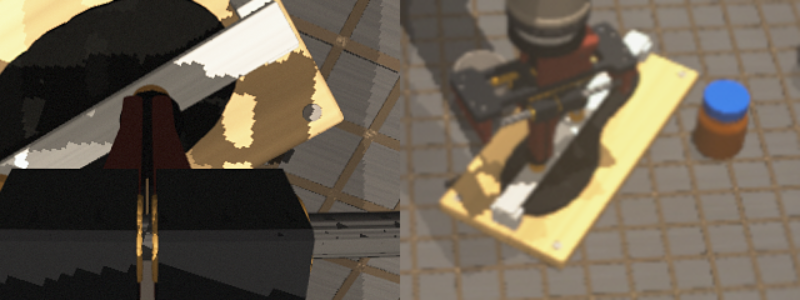

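servo_tool([
  [-1,[0,0,0.1],0],
  [-1,[0,0,0.2],0],
  [-1,[0,0,0.2],0],
])

```text
t: 4.88
position: [0.6139, 0.0481, 0.25]
eef_rot: [-0.0, 0.982, 0.19, 0.001]
ft_force: [-1.4, 0.1, 3.0]
width: 0.006
```

Contact is confirmed, with about 3 N at a tip height of 68 mm. I'll go slightly deeper.

servo_tool([
  [-1,[0,0,0.1],0],
  [-1,[0,0,0.2],0],
  [-1,[0,0,0.2],0],
])

```text
t: 5.25
position: [0.6139, 0.0481, 0.2481]
eef_rot: [-0.0, 0.982, 0.19, 0.001]
ft_force: [-1.4, 0.0, 5.2]
width: 0.005
```

servo_tool([
  [-1,[0,0,0.1],0],
  [-1,[0,0,0.15],0],
  [-1,[0,0,0.15],0],
])

```text
t: 5.62
position: [0.6139, 0.0482, 0.247]
eef_rot: [-0.0, 0.982, 0.19, 0.001]
ft_force: [-2.1, 0.5, 6.9]
width: 0.003
```

servo_tool([
  [-1,[0,0,-1],0],
  [-1,[0,0,-3],0],
  [-1,[0,0,-5],0],
  [-1,[-4.6,-7.1,-5],0],
  [-1,[-9.2,-14.3,-5],0],
  [-1,[-9.2,-14.3,-5],0],
  [-1,[-9.2,-14.3,-5],0],
  [-1,[-9.2,-14.3,-4],0],
  [-1,[-9.2,-14.3,-4],0],
  [-1,[-9.2,-14.3,-4],0],
])

```text
t: 6.88
position: [0.4758, 0.1457, 0.2866]
eef_rot: [-0.0, 0.982, 0.189, 0.001]
ft_force: [-0.1, -0.2, 0.4]
width: 0.003
```

```bash
python3 look.py b1; python3 - <<'E'
from h import *
o=sensors.get_obs();r=imaging.read_camera("wrist");cv2.imwrite("pics/w2.png",r["img"])
E
```

```text
tip [0.4761 0.1458 0.1046] F [-0.08 -0.16  0.41] t 6.875 x [0.928 0.372 0.002]
[[ 9.12 14.23  2.68]
 [ 4.54  7.07  2.67]
 [-0.05 -0.08  2.66]]
```

View pics/w2.png

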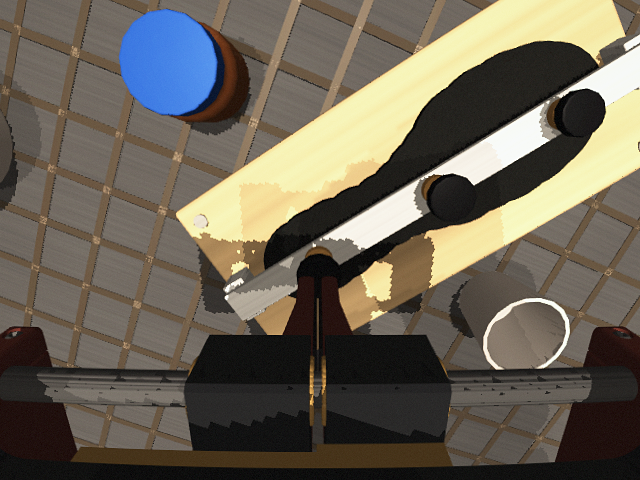

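View pics/b1.png

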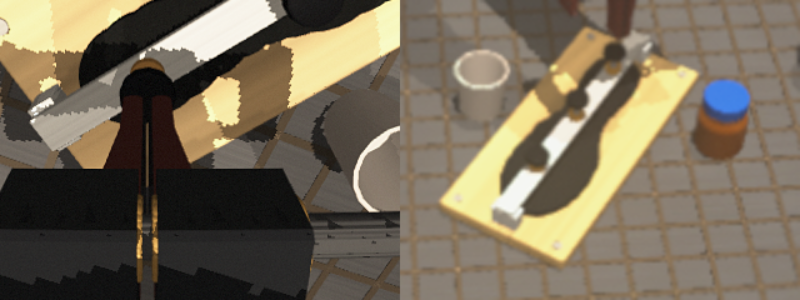

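The toe pin is visibly lower, and the tips sit over the heel knob, which shows at (317,262). Next I'll press the heel.

servo_tool([
  [-1,[0,-0.1,1.5],0],
  [-1,[0,-0.1,2.1],0],
  [-1,[0,-0.1,2.5],0],
  [-1,[0,-0.1,2.8],0],
  [-1,[0,-0.1,3.1],0],
  [-1,[0,-0.1,3.4],0],
  [-1,[0,-0.1,3.6],0],
  [-1,[0,-0.1,3.7],0],
  [-1,[0,-0.1,3.7],0],
])

```text
t: 8.2
position: [0.4752, 0.1472, 0.2498]
eef_rot: [-0.0, 0.982, 0.19, 0.001]
ft_force: [-0.0, -0.7, -0.5]
width: 0.005
```

servo_tool([
  [-1,[0,0,0.1],0],
  [-1,[0,0,0.2],0],
  [-1,[0,0,0.2],0],
])

```text
t: 8.57
position: [0.4753, 0.1472, 0.2481]
eef_rot: [-0.0, 0.982, 0.19, 0.002]
ft_force: [-3.0, -1.0, 5.2]
width: 0.008
```

```bash
python3 look.py b2
```

```text
tip [0.4758 0.1474 0.0661] F [-2.96 -1.03  5.22] t 8.575 x [0.928 0.373 0.003]
[[ 9.08 14.4  -1.16]
 [ 4.51  7.24 -1.18]
 [-0.07  0.08 -1.19]]
```

View pics/b2.png

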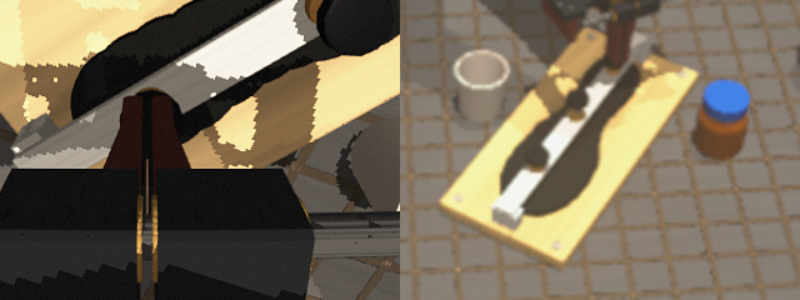

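servo_tool([
  [-1,[0,0,0.1],0],
  [-1,[0,0,0.15],0],
  [-1,[0,0,0.15],0],
])

```text
t: 9.1
position: [0.4753, 0.1472, 0.2469]
eef_rot: [-0.0, 0.982, 0.19, 0.002]
ft_force: [-2.7, -0.3, 7.4]
width: 0.007
```

servo_tool([
  [-1,[0,0,-1],0],
  [-1,[0,0,-3],0],
  [-1,[0,0,-4],0],
  [-1,[2,3,-4],0],
  [-1,[4.5,7.2,-4],0],
  [-1,[4.5,7.2,-4],0],
  [-1,[4.5,7.2,-4],0],
  [-1,[4.5,7.2,-4],0],
])

```text
t: 10.1
position: [0.5429, 0.0982, 0.2871]
eef_rot: [-0.0, 0.982, 0.191, 0.001]
ft_force: [-0.5, 0.5, -0.5]
width: 0.005
```

```bash
python3 look.py c1
```

```text
tip [0.5434 0.0984 0.1051] F [-0.51  0.47 -0.52] t 10.1 x [0.927 0.375 0.003]
[[ 4.62  7.34  2.72]
 [ 0.05  0.17  2.71]
 [-4.52 -7.    2.69]]
```

View pics/c1.png

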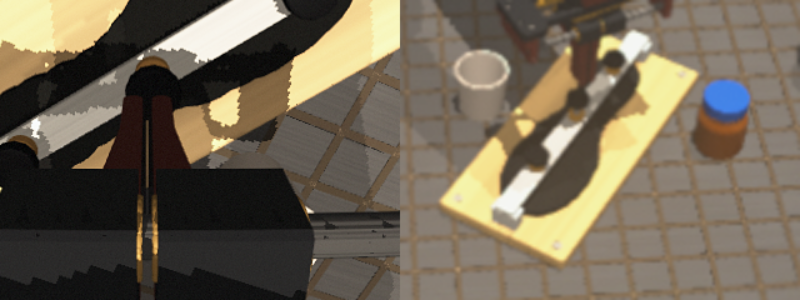

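The middle knob sits slightly to the right of the tips, so I'll shift y by about 1.5 mm and press.

servo_tool([
  [-1,[0.1,0.2,1.5],0],
  [-1,[0.1,0.2,2.1],0],
  [-1,[0.1,0.2,2.5],0],
  [-1,[0.1,0.2,2.8],0],
  [-1,[0.1,0.2,3.1],0],
  [-1,[0.1,0.2,3.4],0],
  [-1,[0.1,0.2,3.7],0],
  [-1,[0.1,0.2,3.9],0],
  [-1,[0.1,0.2,3.9],0],
])

```text
t: 11.38
position: [0.545, 0.0965, 0.2481]
eef_rot: [-0.0, 0.982, 0.191, 0.002]
ft_force: [-1.3, -0.4, 1.7]
width: 0.004
```

servo_tool([
  [-1,[0,0,0.1],0],
  [-1,[0,0,0.15],0],
  [-1,[0,0,0.15],0],
])

```text
t: 11.75
position: [0.545, 0.0965, 0.247]
eef_rot: [-0.0, 0.982, 0.191, 0.002]
ft_force: [-3.0, -1.4, 7.1]
width: 0.008
```

servo_tool([
  [-1,[0,0,-1],0],
  [-1,[0,0,-3],0],
  [-1,[0,0,-8],0],
  [-1,[0,0,-13],0],
  [-1,[-6,0,-15],0],
  [-1,[-6,0,-15],0],
  [-1,[-6,0,-15],0],
  [-1,[-6,0,-15],0],
])

```text
t: 12.75
position: [0.4896, 0.0743, 0.3965]
eef_rot: [-0.0, 0.982, 0.191, 0.002]
ft_force: [0.1, 0.2, 0.2]
width: 0.004
```

```bash
python3 look.py d1;python3 - <<'E'
from h import *
o=sensors.get_obs();print(o["t"],o["position"],o["ft_force"])
r=imaging.read_camera("wrist");cv2.imwrite("pics/w3.png",r["img"])
E
```

```text
tip [0.4902 0.0745 0.2145] F [0.11 0.18 0.16] t 12.75 x [0.927 0.375 0.003]
[[10.41  7.12 13.68]
 [ 5.84 -0.05 13.67]
 [ 1.28 -7.21 13.65]]
12.9 [0.4894379  0.07421752 0.39623948] [-0.28759992  0.0054377   0.29355309]
```

View pics/w3.png

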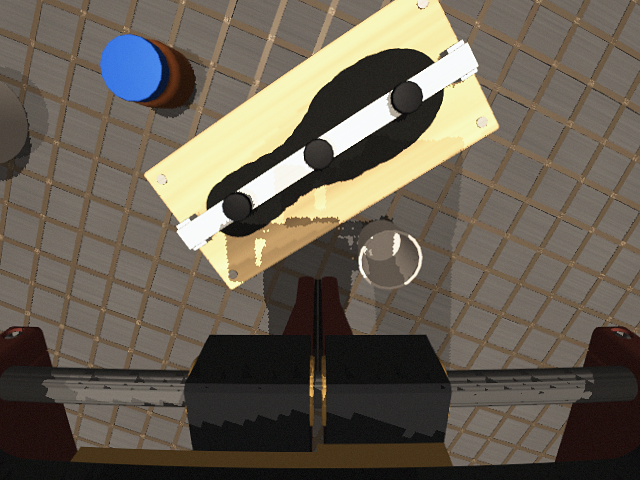

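View pics/d1.png

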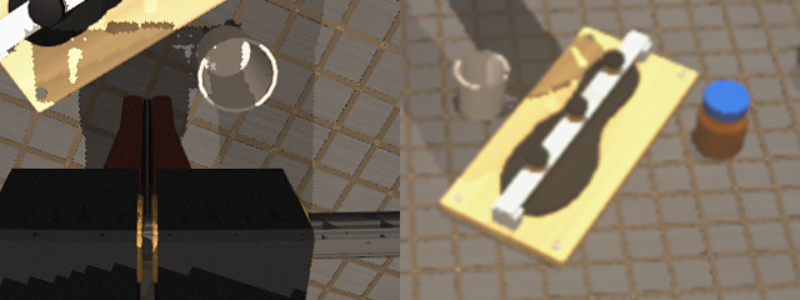

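The wrist view shows all three knobs at (407,97), (318,154) and (237,207), low over the bar, with the sole and jig in place. I'll move fully clear and compare the top and scene views with the start.

servo_tool([
  [-1,[0,32,0],0],
  [-1,[0,32,0],0],
  [-1,[0,32,0],0],
  [-1,[0,32,0],0],
  [-1,[0,32,0],0],
  [-1,[0,32,0],0],
  [-1,[0,32,0],0],
  [-1,[0,32,0],0],
  [-1,[0,32,0],0],
])

```text
t: 14.08
position: [0.6093, -0.2207, 0.3964]
eef_rot: [-0.001, 0.981, 0.192, 0.001]
ft_force: [-0.1, 0.7, 0.2]
width: -0.002
```

```bash
python3 - <<'E'
from h import *
o=sensors.get_obs();print(o["t"],o["position"],o["ft_force"])
t=imaging.read_camera("top")["img"];S=imaging.read_camera("scene");s=S["img"]
t0=cv2.imread("pics/top0.png");s0=cv2.imread("pics/scene0.png")
z=lambda i,f:cv2.resize(i,None,fx=f,fy=f,interpolation=cv2.INTER_CUBIC)
A=np.hstack([z(t0[150:320,175:345],1.75),z(t[150:320,175:345],1.75)])
B=np.hstack([z(s0[205:305,305:415],2.7),z(s[205:305,305:415],2.7)])
B=B[:, :A.shape[1]] if B.shape[1]>A.shape[1] else cv2.copyMakeBorder(B,0,0,0,A.shape[1]-B.shape[1],0)
cv2.imwrite("pics/fin.png",np.vstack([A,B]))
for n,i0,i in(("top",t0,t),("scene",s0,s)):
    for nm,lo,hi in(("board",(22,60,120),(35,255,255)),("blue",(105,120,80),(125,255,255))):
        for q in(i0,i):
            m=cv2.inRange(cv2.cvtColor(q,cv2.COLOR_BGR2HSV),lo,hi)
            if n=="top": m[:140]=0;m[330:]=0;m[:,:170]=0;m[:,360:]=0
            else: m[:200]=0;m[320:]=0;m[:,:300]=0;m[:,450:]=0
            ys,xs=np.nonzero(m);print(n,nm,len(xs),xs.mean().round(2),ys.mean().round(2),xs.min(),xs.max(),ys.min(),ys.max())
f=np.array([[.6138,.0477],[.5446,.0971],[.4754,.1464]])
for h in(.078,.068):print(cv2.projectPoints(np.c_[f,[h]*3],S["rvec"],S["tvec"],S["camera_matrix"],np.array([S["k1"],0,0,0,0]))[0].reshape(-1,2).round(1).tolist())
E
```

```text
14.075 [ 0.60929024 -0.22067909  0.39639924] [-0.10761215  0.67067568  0.16768702]
top board 5257 269.27 238.15 205 337 160 311
top board 5265 269.26 238.17 205 337 160 311
top blue 419 195.12 230.92 184 206 220 242
top blue 419 195.12 230.92 184 206 220 242
scene board 2702 358.68 256.44 307 408 211 303
scene board 2742 358.69 256.23 307 408 211 303
scene blue 205 420.34 238.78 412 429 232 246
scene blue 204 420.34 238.75 412 429 232 246
[[345.6, 258.3], [361.5, 238.2], [376.2, 219.4]]
[[345.5, 260.9], [361.2, 240.8], [375.9, 222.0]]
```

View pics/fin.png

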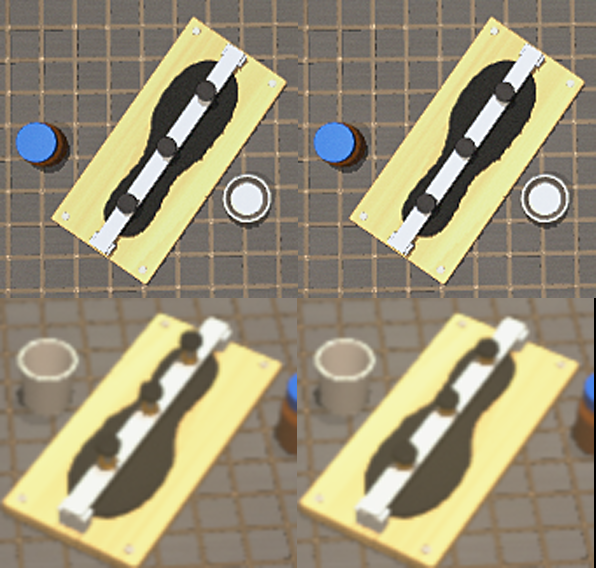

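Nothing has shifted. All three knobs dropped about 2.6 px in the scene view, which matches roughly 10 mm. I'll hand it in.

```bash
python3 -c "
from plant import ticket;print(ticket.sign_off())"
```

```text
the job is handed in; nothing more can be done
None
```

I pressed the three pins down with closed fingertips in the order asked: toe, then heel, then middle. The last push on each was about 7 N, at a tip height of about 65 mm, and I moved clear and handed in at about 14 s.

**Last checks**
- **Pins:** in the scene view all three knobs dropped by about 2.6 px, which is roughly 10 mm. That method is only good to a couple of mm, so the wrist force is the better evidence that each foot is on the sole.
- **Jig, jar and cup:** the board and jar are within about 0.2 px of their starting positions in the pictures, and the cup looks unmoved by eye. The sole looks unmoved under the bar too.
- **Bottle and brush:** I did not re-measure these; the arm did not go near them.
- **Robot:** it ended clear, with the wrist force near zero.

**Disagreements**
- **Knob positions:** the top and wrist cameras differed by 3–5 mm, so I aimed at the average, and each wrist view showed the tips over the knob.
- **Middle pin force:** it read only 1.7 N at a tip height of 66 mm, where the other two read 5.2 N. It rose to 7.1 N about 1 mm lower.

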